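Flip the fence stop down and push the bar up to it

TASK

Get the hardwood bar ready to be marked to length: first tip the stop with the square blade over the top towards you, so that it hangs fully down in front of the fence, and leave the round-bladed stop folded up. Then push the bar flat against the fence and along it to the left until its end butts against the square blade, and leave it lying there, flush with both. Do all of this by pushing with the fingers: do not pick the bar up, and do not disturb the other things on the table.

Things in the scene. Friction and masses are not known exactly. Their poses are not given: they have to be found in the camera images.
- fence: marking fence, a straight aluminium extrusion screwed to the table (fixed): 620 mm long, 45 mm deep, 50 mm high. Origin at table height at the foot of its front face (the face towards the robot), mid-length. y runs along the fence to the left, z up, x points back into the fence (away from the robot), so the front face is the plane x = 0 of this frame, and the fence occupies x 0 to 45 mm
- square_stop: black base of the flip stop with the square blade, fixed on top of the fence; origin 50 mm above the table in the plane of the fence's front face, centred on the blade's width; axes parallel to the fence's. The base is 58 mm wide and reaches from 25 mm in front of the face to 40 mm behind it, at most 28 mm high. The blade's hinge pin runs along y at x = -16 mm, z = +20 mm (70 mm above the table)
- square_blade (a joint): angle of the square stop's blade. 0 = folded up: it stands on the fence leaning 20 degrees back (away from the robot) and its own weight keeps it there. It grows as the blade swings over the top towards the robot; 0.35 = upright, beyond this its weight carries it over; 3.44 = fully down, hanging in front of the fence. It turns easily: push its back towards the robot
- square_tip (a point): middle of the free end of the square blade, a plain rectangular steel plate 44 mm wide (along the fence), 60 mm long from its hinge, 8 mm thick. Folded up this point is about 126 mm above the table; fully down the end is 10 mm above the table and blocks the bar's path: a bar that slides left along the fence runs into its right side edge, 22 mm from the middle of the stop
- round_stop: base of the other flip stop on the fence, 75 to 145 mm from the first, on either side of it (which one is on the left varies); same base and frame as the square stop
- round_blade (a joint): angle of the other stop's blade, a steel disc of 44 mm diameter on a 16 mm stem; same meaning as square_blade; it must stay folded up near 0
- round_tip (a point): middle of the free end of the round blade
- bar: loose planed reddish hardwood bar, 38 mm wide (x), 330 mm long (y), 30 mm high, about 0.2 kg, lying on the table in front of the fence, roughly along it, some 15 to 40 mm off its face and to the right of both stops. Origin at the centre of its underside; y runs along its length to the left. Pushed flat against the fence its origin is at x = -19 mm in the fence's frame
- bar_end (a point): centre of the bar's left end face (15 mm above the table), the end that must meet the stop
- sanding_block: bystander: cork sanding block, 53 x 97 x 26 mm, origin at the centre of its underside; leave it alone
- tape_measure: bystander: tape measure lying on its side, 62 x 73 x 32 mm, origin at the centre of its underside; leave it alone
- offcut: bystander: light wooden offcut block, 45 x 75 x 28 mm, origin at the centre of its underside; leave it alone
- band_clamp: bystander: small curved black clamp lying flat, 81 x 123 x 16 mm, origin at the centre of its underside; leave it alone
- masking_tape: bystander: roll of yellow masking tape lying flat, 96 mm across, 30 mm high, origin at the centre of its underside; leave it alone
- hammer: bystander: hammer lying on the table, 80 x 295 x 26 mm, origin at the centre of its underside; leave it alone

How it is judged (in metres and radians):
On the way, in this order (a step that is already met when the one before it is completed fails the run):
1. the square stop is flipped fully down (value of joint square_blade above 3.2 rad), for 0.2 s.
2. the bar is flush with the fence and butts against the square blade (value of joint square_blade above 3.2 rad and y of bar_end in the frame of square_stop between -0.026 and -0.018 m and x of bar in the frame of fence between -0.023 and -0.015 m and angle between the y axis of bar and the y axis of fence, either way round below 0.02 rad and height (world z) of bar below 0.006 m), for 0.2 s.
At the end, for the whole second after the job is handed in: The square blade hangs fully down (joint above 3.2), the round blade is folded up (below 0.2), the bar lies at rest on the table within 4 mm of touching the fence and within 0.02 rad of parallel to it, and its left end is within 4 mm of touching the square blade's side (all of step 2 and value of joint round_blade below 0.2 rad and linear speed of bar below 0.01 m/s).
It fails at once if the bar is lifted off the table (height (world z) of bar above 0.012 m).
It fails at once if the bar is tipped (angle between bar's own z axis and vertical above 0.2 rad).
It fails at once if the round stop is tipped over (value of joint round_blade above 0.35 rad).
It fails at once if a bystander is disturbed (distance of any of sanding_block, tape_measure, offcut, band_clamp, masking_tape, hammer from where it was at the start of the episode above 0.02 m).
It also fails if it takes over 58 s, if anything falls off the work surface, if the arm or the gripper's body presses on something with over 40 N, if the wrist force passes 120 N, or if a joint passes its speed limit or range.

ROBOT

A 6-joint arm with a two-finger parallel gripper is mounted at the origin on a cart in front of the work surface, level with it; the furniture and walls round the work are solid. World frame = base frame: x ahead of the robot, y to its left, z up, the work surface at z = 0. Lengths are in mm, angles in rad, forces in N, time in s.
With the tool pointing down it reaches from about 350 to 875 mm from the base axis. Payload 4.2 kg.
Tool frame: the origin (TCP) lies midway between the tips of the shut fingers; the grasp point (between the pads) lies 19 mm behind it; z points along the fingers, y is the line along which they close (so a half turn about z gives the same grasp; the last joint's range is limited). The gripper opens to 85 mm and grips with 20 to 120 N. Pads are 22 mm wide; open, the fingers measure 114 mm over their backs; the gripper's body (76 mm by 85 mm) begins 54 mm behind the grasp point. The pads swing forward as they close: fully open they stand 13 mm farther back than shut.
Start: joints at [1.437, 0.385, 0.008, 0, -1.194, -0.259], TCP at [239.202, 577.392, 231.312] pointing down, gripper open.
Joint ranges: [-3.14, 3.14], [-1.21, 2.06], [-1.07, 1.41], [-3.16, 2.05], [-2.99, -0.16], [-3.1, 3.1]. Speed limits (rad/s): [2.79, 2.79, 3.14, 3.14, 3.14, 3.14].

INTERFACE

Orientations are given as a unit quaternion [x, y, z, w].
In Python, from bench import arm gives the robot as it stands.
- The arm moves only by the tool send_rows, never from a script. Its argument "targets" is a list of rows, each an object of numbers: "gripper": the gripper command: -1 is fully open, 1 is shut, values between are in proportion; "x", "y", "z": the shift along the tool's x, y, z in cm; "ax", "ay", "az": the turn, a rotation vector about the tool's x, y, z in degrees. A call has 1 to 5 rows; each row shifts and turns the commanded pose from where the row before left it, along the tool's axes as they then stand; what a row does not reach is not made up. A row lasts 1/12 s, in which the tool goes at most 41.7 mm and 7.16 degrees, less where a joint would pass 70% of its speed; a pose out of reach is approached as far as the arm can. A call is refused whole if a number of a shift passes 4.17 or a number of a turn 7.16, either way. A call with a gripper value outside its range is refused whole. The fingers move at their own pace and stop on an object; the grip force is fixed at half the most. Time passes only in rows, so rows that do not move let the fingers close. It gives the time, the measured TCP pose, the force, the opening and the grip force at its end, in the units of the state.
- arm.read_state(): the state, without advancing time (a new reading comes with each control period).
- arm.get_image(name): name is "side" or "top" or "wrist"; returns (picture, depth): 384x512x3 uint8, red, green, blue; 384x512 float32, mm along the optical axis (not along the pixel's ray), 0 where there is no reading.
- arm.camera_model(name): a dict with "fx", "fy", "cx", "cy" (pixels), "cam_to_world" (4x4, takes a point from camera to world coordinates). Camera axes: x right, y down, z forward; pixel columns grow to the right and rows downward; lengths in mm; the calibration is good to about 2 mm. The wrist camera is an equidistant fisheye: a pixel r from the principal point sees the ray r / f radians off the axis. A picture is of the moment at which its call begins: read the wrist's pose just before it. camera_model takes no time and is no camera call; for the wrist camera it gives the pose at the moment of the call.
- arm.job_done(): hands the job in; it is judged then, once.
Trained networks look in the newest picture that a camera, given by its name, has taken for a name from the list of things; names that differ only in an ending like _2 or _b are one class to them, and where a whole thing is asked for, a point or a joint stands for the part that bears it (a point fixed in the world has none). Each returns a list of dicts, best first, with "score" (0 to 1); they miss things now and then, are a little off and sometimes report something else, mostly with a low value. They report only what shows in the picture. A call takes as long as a camera call.
- arm.boxes_of(camera, thing): "rect" ([left, top, width, height] in pixels, round what is visible of it).
The state is a dict: "clock": time; "joints": joint angles; "joint_vel": joint speeds; "joint_efforts": joint torques, N m; "position": TCP position; "ee_rot": TCP orientation; "contact_force": force on the tool from outside, world axes, zero at the start; "wrist_torque": the same for the moment, N m; "gripper_width": finger opening in mm; "grasp_force": force on a finger pad.
Only numpy, scipy, OpenCV 4.12 (cv2) and the standard library are available. Lean on these libraries where they do the work, as an engineer would, in place of code of your own. Each camera call takes 0.05 s, during which the arm holds its last target. There are 200 camera calls.

## Working session

There is one attempt and no reset: what is moved stays moved. The work goes in short steps, Python scripts to look and compute and a tool call to move; the robot and the scene stay as the last step left them, time stands still between calls to the robot, and variables do not carry over. Pictures are saved under pics/ and viewed, at most 10 in all, crops included, and the job is handed in when it is done.

Besides the shell and the picture viewer there is one more tool, called after "Request:" by a JSON object that holds its "op" and its "data". send_rows: Moves the arm, as the interface text tells. Its arguments: {"type":"object","properties":{"targets":{"type":"array"}},"required":["targets"]}

```bash
mkdir -p pics; cat > h.py <<'E'
import numpy as np, cv2
from bench import arm
def save(name,fn):
    im,d=arm.get_image(name); cv2.imwrite('pics/'+fn,im[:,:,::-1]); np.save('/tmp/'+name+'.npy',d); return im,d
def cloud(name,d):
    m=arm.camera_model(name); v,u=np.mgrid[0:384,0:512]
    P=np.stack([(u-m['cx'])/m['fx']*d,(v-m['cy'])/m['fy']*d,d,np.ones_like(d)],-1)
    return (P@np.array(m['cam_to_world']).T)[...,:3]
E
python3 - <<'E'
from h import *
out=[]
for c in ('top','side'):
    im,d=save(c,c+'1.png'); out.append(im)
    P=cloud(c,d); np.save('/tmp/P'+c,P)
    for t in ['fence','square_stop','square_tip','round_stop','round_tip','bar','bar_end','hammer','offcut','masking_tape','band_clamp','tape_measure','sanding_block']:
        b=arm.boxes_of(c,t)[:1]
        for x in b:
            l,t0,w,h=x['rect']; u,v=int(l+w/2),int(t0+h/2); print(c,t,round(x['score'],2),np.round(x['rect']),P[min(v,383),min(u,511)].round(0))
cv2.imwrite('pics/both.png',cv2.resize(np.vstack(out),None,fx=.78,fy=.78)[:,:,::-1])
print(arm.read_state())
E
```

```text
top fence 0.77 [170. 177. 184.  32.] [573.   5.  53.]
top square_stop 0.8 [208. 191.  19.  17.] [545. 148. 129.]
top round_stop 0.64 [175. 194.  20.  16.] [539. 260. 119.]
top round_tip 0.72 [257. 201.  90.  19.] [ 510. -129.   27.]
top bar 0.82 [255. 205.  95.  19.] [ 495. -132.   29.]
top bar_end 0.63 [252. 201.  95.  22.] [ 506. -121.   31.]
top hammer 0.84 [109. 190.  26.  86.] [444. 501.   3.]
top offcut 0.84 [262. 142.  26.  25.] [709. -43.  29.]
top masking_tape 0.72 [380. 231.  31.  28.] [ 381. -458.   -1.]
top band_clamp 0.68 [256. 201.  90.  17.] [ 513. -129.   30.]
top tape_measure 0.78 [181. 244.  24.  15.] [376. 247.  29.]
top sanding_block 0.76 [184. 144.  28.  21.] [714. 228.  29.]
side fence 0.68 [254. 174.  24.  84.] [562.  98.  49.]
side square_stop 0.72 [261. 201.  17.  26.] [546.  88.  48.]
side square_tip 0.59 [271. 209.   8.   8.] [529. 163.  96.]
side round_stop 0.5 [262. 221.  16.  25.] [547. 244.  57.]
side round_tip 0.39 [274. 222.   4.  11.] [528. 286. 109.]
side bar 0.63 [269. 182.  20.  38.] [504. -73.  31.]
side bar_end 0.85 [270. 186.  15.  34.] [509. -
[... 389 characters left out ...]
nts': array([ 1.43662290e+00,  3.84701278e-01,  7.88901316e-03, -6.80742115e-06,
       -1.19398320e+00, -2.58613914e-01]), 'joint_vel': array([ 0.00015292,  0.00096135,  0.00027534,  0.00156742, -0.00074732,
       -0.00058488]), 'joint_efforts': array([-1.86005836e-04, -3.92087924e+01,  1.88610220e+01,  4.19088006e+00,
       -4.68644212e-04,  4.50319547e-06]), 'position': array([239.18703026, 577.39746589, 231.30598329]), 'ee_rot': array([ 9.80776426e-01, -1.95134832e-01, -3.18570401e-06, -2.35218890e-07]), 'contact_force': array([ 0.50452029, -1.08832452, -0.42582276]), 'wrist_torque': array([-0.0257955 , -0.05982834,  0.08274552]), 'grasp_force': 0.0, 'gripper_width': 85.31540357101527}
```

```bash
python3 - <<'E'
from h import *
a=cv2.imread('pics/top1.png')[120:290,90:430]; b=cv2.imread('pics/side1.png')[150:320,200:370]
cv2.imwrite('pics/c.png',np.vstack([cv2.resize(a,(680,340),interpolation=2),cv2.resize(np.hstack([b,b*0]),(520,260),interpolation=2)[:, :].repeat(1,1) if 0 else cv2.copyMakeBorder(cv2.resize(b,(255,255)),0,0,0,425,0)]))
P=np.load('/tmp/Ptop.npy').reshape(-1,3)
# fence top
m=(abs(P[:,2]-50)<6)&(P[:,0]>450)&(P[:,0]<660)&(abs(P[:,1])<450)
F=P[m]; r=cv2.minAreaRect(F[:,:2].astype(np.float32)); print('fence',len(F),r, np.round(cv2.boxPoints(r)))
for lo in range(-260,380,40):
    s=F[(F[:,1]>lo)&(F[:,1]<lo+40)]
    if len(s): print(lo,s[:,0].min().round(),s[:,0].max().round(),len(s))
m=(P[:,2]>85)&(P[:,0]>450)&(P[:,0]<660)&(P[:,1]<350)&(P[:,1]>-300)
T=P[m]
for lo in range(0,320,8):
    s=T[(T[:,1]>lo)&(T[:,1]<lo+8)]
    if len(s): print('t',lo,s.min(0).round(),s.max(0).round(),len(s))
im=cv2.imread('pics/top1.png').reshape(-1,3).astype(int)
m=(abs(P[:,2]-30)<6)&(P[:,0]>440)&(P[:,0]<545)&(abs(P[:,1])<420)
B=P[m]; print(B[:,1].min(),B[:,1].max(),len(B)); 
for lo in range(-340,120,40):
    s=B[(B[:,1]>lo)&(B[:,1]<lo+40)]
    if len(s): print('b',lo,s[:,0].min().round(),s[:,0].max().round(),len(s))
r=cv2.minAreaRect(B[:,:2].astype(np.float32)); print('bar',r,cv2.boxPoints(r).round())
print(arm.camera_model('top'))
E
```

```text
fence 1894 ((564.510986328125, 11.980804443359375), (56.32818603515625, 629.6599731445312), 2.8530056476593018) [[ 521.  325.]
 [ 552. -304.]
 [ 608. -301.]
 [ 577.  328.]]
-260 558.0 605.0 153
-220 558.0 603.0 149
-180 555.0 601.0 137
-140 553.0 599.0 150
-100 550.0 596.0 141
-60 548.0 593.0 145
-20 546.0 594.0 145
20 546.0 591.0 137
60 543.0 589.0 148
100 531.0 586.0 87
140 555.0 584.0 8
180 537.0 584.0 152
220 536.0 581.0 97
260 554.0 579.0 15
300 532.0 577.0 86
t 120 [528. 123.  85.] [542. 127. 120.] 6
t 128 [528. 128.  89.] [549. 136. 130.] 22
t 136 [528. 136.  88.] [548. 143. 128.] 17
t 144 [528. 144.  90.] [546. 152. 131.] 18
t 152 [525. 152.  86.] [545. 159. 129.] 19
t 160 [526. 160.  85.] [546. 168. 131.] 20
t 168 [529. 168.  95.] [540. 169. 122.] 3
t 248 [524. 249.  97.] [539. 255. 124.] 14
t 256 [521. 256.  86.] [541. 264. 129.] 20
t 264 [521. 265.  88.] [542. 272. 133.] 19
t 272 [521. 272.  87.] [542. 280. 129.] 19
t 280 [524. 280. 100.] [539. 288. 124.] 12
t 288 [525. 288.  94.] [527. 289. 104.] 2
-419.9654685561037 309.192910629848 1004
b -300 496.0 534.0 84
b -260 493.0 532.0 115
b -220 491.0 529.0 119
b -180 488.0 526.0 115
b -140 482.0 524.0 127
b -100 480.0 518.0 115
b -60 477.0 515.0 124
b -20 474.0 512.0 116
b 20 474.0 545.0 61
b 100 542.0 542.0 1
bar ((508.21331787109375, -55.60943603515625), (731.2282104492188, 86.59528350830078), 86.77752685546875) [[ 444. -418.]
 [ 531. -423.]
 [ 572.  307.]
 [ 486.  312.]]
{'fx': 414.44293446524324, 'fy': 414.44293446524324, 'cx': 263.8386735529816, 'cy': 192.73898099598523, 'cam_to_world': array([[-2.14870775e-02, -9.94744553e-01,  1.00107843e-01,
         4.27779603e+02],
       [-9.99768409e-01,  2.14989652e-02, -9.60191556e-04,
         4.48635462e-01],
       [-1.19706972e-03, -1.00105291e-01, -9.94976129e-01,
         1.46652414e+03],
       [ 0.00000000e+00,  0.00000000e+00,  0.00000000e+00,
         1.00000000e+00]])}
```

View pics/c.png

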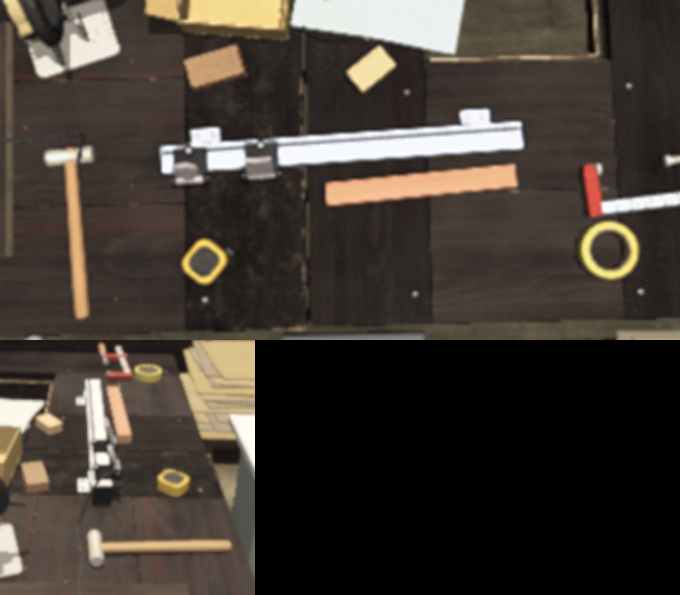

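The top view shows the fence with the round stop at left (crop 190,165; y≈268) and the square stop right of it (crop 260,160; y≈147). The bar lies at right (crop 325–515, 185), tape below, hammer far left. I'll turn the tool parallel to the fence first, with the fingers shut.

Request:
{"op": "send_rows", "data": {"targets": [{"gripper": 1, "az": -6.3}, {"gripper": 1, "az": -6.3}, {"gripper": 1, "az": -6.3}, {"gripper": 1, "az": -6.4}, {"gripper": 1}]}}

```text
$.targets[0]: bad value
```

Request:
{"op": "send_rows", "data": {"targets": [{"gripper": 1, "x": 0, "y": 0, "z": 0, "ax": 0, "ay": 0, "az": -6.3}, {"gripper": 1, "x": 0, "y": 0, "z": 0, "ax": 0, "ay": 0, "az": -6.3}, {"gripper": 1, "x": 0, "y": 0, "z": 0, "ax": 0, "ay": 0, "az": -6.3}, {"gripper": 1, "x": 0, "y": 0, "z": 0, "ax": 0, "ay": 0, "az": -6.4}, {"gripper": 1, "x": 0, "y": 0, "z": 0, "ax": 0, "ay": 0, "az": 0}]}}

```text
clock: 1.82
position: [239.2, 577.4, 231.3]
ee_rot: [1.0, 0.025, 0.0, 0.0]
contact_force: [-0.4, -0.6, -0.2]
gripper_width: 25.5
grasp_force: 0.0
```

Request:
{"op": "send_rows", "data": {"targets": [{"gripper": 1, "x": 2.35, "y": 3.2, "z": 0, "ax": 0, "ay": 0, "az": 0}, {"gripper": 1, "x": 2.35, "y": 3.2, "z": 0, "ax": 0, "ay": 0, "az": 0}, {"gripper": 1, "x": 2.35, "y": 3.2, "z": 0, "ax": 0, "ay": 0, "az": 0}, {"gripper": 1, "x": 2.35, "y": 3.2, "z": 0, "ax": 0, "ay": 0, "az": 0}, {"gripper": 1, "x": 2.35, "y": 3.2, "z": 0, "ax": 0, "ay": 0, "az": 0}]}}

```text
clock: 2.23
position: [365.1, 421.8, 231.5]
ee_rot: [1.0, 0.023, 0.0, -0.0]
contact_force: [1.0, 0.4, 0.4]
gripper_width: -0.0
grasp_force: 0.0
```

Request:
{"op": "send_rows", "data": {"targets": [{"gripper": 1, "x": 2.35, "y": 3.2, "z": 0, "ax": 0, "ay": 0, "az": 0}, {"gripper": 1, "x": 2.35, "y": 3.2, "z": 0, "ax": 0, "ay": 0, "az": 0}, {"gripper": 1, "x": 2.35, "y": 3.2, "z": 0, "ax": 0, "ay": 0, "az": 0}, {"gripper": 1, "x": 2.35, "y": 3.2, "z": 0, "ax": 0, "ay": 0, "az": 0}, {"gripper": 1, "x": 2.35, "y": 3.2, "z": 0, "ax": 0, "ay": 0, "az": 0}]}}

```text
clock: 2.65
position: [490.5, 267.6, 231.7]
ee_rot: [1.0, 0.023, 0.0, -0.0]
contact_force: [1.0, -0.2, -0.3]
gripper_width: -0.0
grasp_force: 0.0
```

Request:
{"op": "send_rows", "data": {"targets": [{"gripper": 1, "x": 2.35, "y": 3.2, "z": 0, "ax": 0, "ay": 0, "az": 0}, {"gripper": 1, "x": 2.35, "y": 3.2, "z": 0, "ax": 0, "ay": 0, "az": 0}, {"gripper": 1, "x": 2.35, "y": 3.2, "z": 0, "ax": 0, "ay": 0, "az": 0}, {"gripper": 1, "x": 2.35, "y": 3.2, "z": 0, "ax": 0, "ay": 0, "az": 0}, {"gripper": 1, "x": 0, "y": 0, "z": 0, "ax": 0, "ay": 0, "az": 0}]}}

```text
clock: 3.07
position: [592.8, 141.0, 230.8]
ee_rot: [1.0, 0.02, 0.0, 0.001]
contact_force: [0.4, 2.0, 0.3]
gripper_width: -0.0
grasp_force: 0.0
```

```bash
python3 - <<'E'
from h import *
print(arm.read_state()['position'],arm.read_state()['ee_rot'])
save('wrist','w1.png')
for t in ['square_stop','square_tip','round_stop','round_tip']:
    print(t,[(round(b['score'],2),np.round(b['rect'])) for b in arm.boxes_of('wrist',t)[:2]])
E
```

```text
[592.84305883 140.98776056 230.83271112] [9.99808615e-01 1.95498717e-02 2.69431902e-04 6.80824221e-04]
square_stop [(0.95, array([218., 186.,  55.,  60.]))]
square_tip [(0.56, array([217., 236.,  46.,  15.])), (0.39, array([ 99., 150., 413.,  69.]))]
round_stop [(0.72, array([112., 189.,  57.,  58.])), (0.32, array([319., 211., 188.,  52.]))]
round_tip [(0.79, array([110., 232.,  50.,  16.])), (0.28, array([113., 190.,  60.,  57.]))]
```

View pics/w1.png

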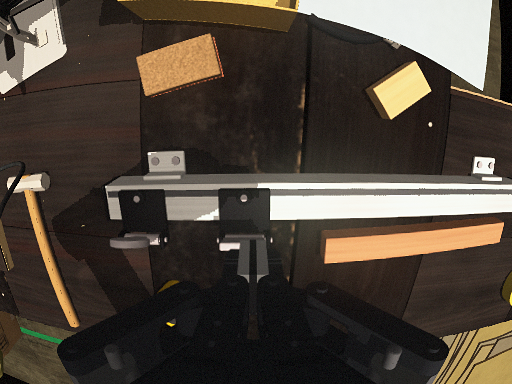

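Left stop (110–165, 240) has the round disc; the middle one (218–266, 240) has the rectangular plate. The finger is behind it, so I descend and pull.

Request:
{"op": "send_rows", "data": {"targets": [{"gripper": 1, "x": 0, "y": -0.6, "z": 3.1, "ax": 0, "ay": 0, "az": 0}, {"gripper": 1, "x": 0, "y": 0, "z": 3.1, "ax": 0, "ay": 0, "az": 0}, {"gripper": 1, "x": 0, "y": 0, "z": 3.1, "ax": 0, "ay": 0, "az": 0}, {"gripper": 1, "x": 0, "y": 0, "z": 3.1, "ax": 0, "ay": 0, "az": 0}, {"gripper": 1, "x": 0, "y": 0, "z": 0, "ax": 0, "ay": 0, "az": -0.6}]}}

```text
clock: 3.73
position: [584.4, 151.8, 101.1]
ee_rot: [1.0, 0.03, -0.006, 0.002]
contact_force: [-1.7, -1.3, -0.7]
gripper_width: -0.2
grasp_force: 0.0
```

Request:
{"op": "send_rows", "data": {"targets": [{"gripper": 1, "x": -1.2, "y": 0, "z": 0, "ax": 0, "ay": 0, "az": 0}, {"gripper": 1, "x": -1.2, "y": 0, "z": 0, "ax": 0, "ay": 0, "az": 0}, {"gripper": 1, "x": -1.2, "y": 0, "z": 0, "ax": 0, "ay": 0, "az": 0}, {"gripper": 1, "x": -1.2, "y": 0, "z": 0, "ax": 0, "ay": 0, "az": 0}, {"gripper": 1, "x": -1.2, "y": 0, "z": 0, "ax": 0, "ay": 0, "az": 0}]}}

```text
clock: 4.15
position: [529.8, 149.9, 109.7]
ee_rot: [1.0, 0.031, 0.002, -0.001]
contact_force: [0.9, -0.0, 1.2]
gripper_width: 0.2
grasp_force: 0.2
```

Request:
{"op": "send_rows", "data": {"targets": [{"gripper": 1, "x": -1.2, "y": 0, "z": 0, "ax": 0, "ay": 0, "az": 0}, {"gripper": 1, "x": -1.2, "y": 0, "z": 0, "ax": 0, "ay": 0, "az": 0}, {"gripper": 1, "x": -1.2, "y": 0, "z": 0, "ax": 0, "ay": 0, "az": 0}, {"gripper": 1, "x": -1, "y": 0, "z": 0, "ax": 0, "ay": 0, "az": 0}, {"gripper": 1, "x": 0, "y": 0, "z": 0, "ax": 0, "ay": 0, "az": 0}]}}

```text
clock: 4.57
position: [482.2, 146.3, 108.9]
ee_rot: [1.0, 0.031, 0.001, -0.0]
contact_force: [0.1, 0.6, -0.5]
gripper_width: -0.1
grasp_force: 0.0
```

Request:
{"op": "send_rows", "data": {"targets": [{"gripper": 1, "x": -0.5, "y": 0, "z": -3, "ax": 0, "ay": 0, "az": 0.6}, {"gripper": 1, "x": 0, "y": 4, "z": -1, "ax": 0, "ay": 0, "az": 0}, {"gripper": 1, "x": 0, "y": 4, "z": 0, "ax": 0, "ay": 0, "az": 0}, {"gripper": 1, "x": 0, "y": 4, "z": 0, "ax": 0, "ay": 0, "az": 0}, {"gripper": 1, "x": 0, "y": 4, "z": 0, "ax": 0, "ay": 0, "az": 0}]}}

```text
clock: 4.98
position: [487.3, -15.2, 148.9]
ee_rot: [1.0, 0.026, 0.002, -0.0]
contact_force: [1.1, 0.1, 0.1]
gripper_width: 0.4
grasp_force: 0.0
```

```bash
python3 - <<'E'
from h import *
print(arm.read_state()['position'],arm.read_state()['ee_rot'])
a,_=save('wrist','w2.png'); s,d=save('side','s2.png'); t,d2=save('top','t2.png')
cv2.imwrite('pics/c2.png',np.vstack([np.hstack([cv2.resize(s[180:260,240:320],(300,300)),cv2.resize(t[170:240,160:260],(430,300))]),cv2.copyMakeBorder(cv2.resize(a,(400,300)),0,0,0,330,0)])[:,:,::-1])
E
```

```text
[487.30195836 -15.24252613 148.86789527] [ 9.99669925e-01  2.56457481e-02  1.51726565e-03 -1.83447032e-04]
```

View pics/c2.png

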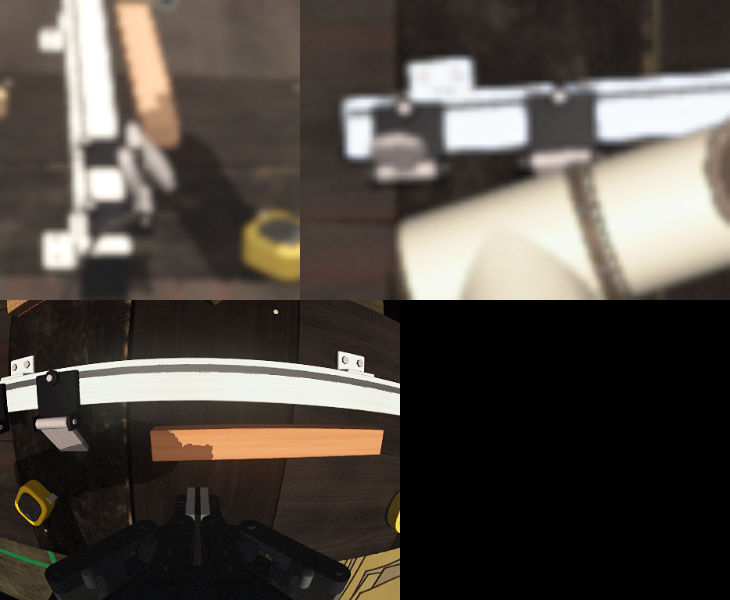

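The wrist view shows the square blade (crop 65,435) swung to the front; I'll recheck it after it settles. Next, in front of the bar with open fingers.

Request:
{"op": "send_rows", "data": {"targets": [{"gripper": -1, "x": -1.1, "y": 3.1, "z": 0, "ax": 0, "ay": 0, "az": 0}, {"gripper": -1, "x": -1.1, "y": 3.1, "z": 0, "ax": 0, "ay": 0, "az": 0}, {"gripper": -1, "x": -1.1, "y": 3.1, "z": 0, "ax": 0, "ay": 0, "az": 0}, {"gripper": -1, "x": -1.1, "y": 3.1, "z": 0, "ax": 0, "ay": 0, "az": 0}, {"gripper": -1, "x": 0, "y": 0, "z": 0, "ax": 0, "ay": 0, "az": 0}]}}

```text
clock: 5.55
position: [447.6, -142.7, 147.8]
ee_rot: [1.0, 0.023, -0.0, 0.0]
contact_force: [0.2, 0.1, 0.7]
gripper_width: 60.7
grasp_force: 0.0
```

```bash
python3 - <<'E'
from h import *
print(arm.read_state()['position'],arm.read_state()['ee_rot'])
s,d=save('side','s3.png'); t,d2=save('top','t3.png'); w,_=save('wrist','w3.png')
P=cloud('side',d).reshape(-1,3)
for x,P in (('side',P),('top',cloud('top',d2).reshape(-1,3))):
    m=(P[:,0]>450)&(P[:,0]<536)&(P[:,1]>118)&(P[:,1]<180)&(P[:,2]>6)
    print(x,m.sum()); Q=P[m]; print(Q[np.argsort(Q[:,0])].round(0)[::max(1,len(Q)//15)].tolist())
    m=(abs(P[:,2]-30)<7)&(P[:,0]>440)&(P[:,0]<540)&(P[:,1]>-350)&(P[:,1]<100)
    Q=P[m]; r=cv2.minAreaRect(Q[:,:2].astype(np.float32)); print(r,cv2.boxPoints(r).round().tolist())
cv2.imwrite('pics/c3.png',np.hstack([cv2.resize(s[180:260,240:320],(360,360)),cv2.resize(w[150:300,130:330],(440,360))])[:,:,::-1])
E
```

```text
[ 447.59112269 -142.68001762  147.76783291] [ 9.99735158e-01  2.30125022e-02 -8.68011520e-05  1.76176213e-04]
side 57
[[515.0, 171.0, 34.0], [516.0, 176.0, 50.0], [516.0, 178.0, 65.0], [517.0, 178.0, 70.0], [519.0, 128.0, 72.0], [520.0, 174.0, 49.0], [520.0, 156.0, 74.0], [520.0, 177.0, 69.0], [523.0, 125.0, 74.0], [524.0, 142.0, 75.0], [524.0, 173.0, 62.0], [524.0, 166.0, 76.0], [527.0, 119.0, 75.0], [527.0, 141.0, 75.0], [528.0, 162.0, 73.0], [531.0, 121.0, 59.0], [531.0, 143.0, 58.0], [531.0, 127.0, 71.0], [535.0, 128.0, 58.0]]
((502.69110107421875, -114.01417541503906), (38.397560119628906, 322.09832763671875), 4.482998847961426) [[471.0, 45.0], [496.0, -276.0], [534.0, -273.0], [509.0, 48.0]]
top 150
[[457.0, 138.0, 7.0], [506.0, 144.0, 9.0], [512.0, 130.0, 14.0], [515.0, 151.0, 43.0], [515.0, 155.0, 37.0], [517.0, 147.0, 53.0], [519.0, 141.0, 76.0], [520.0, 161.0, 75.0], [522.0, 134.0, 78.0], [523.0, 154.0, 74.0], [526.0, 127.0, 75.0], [526.0, 164.0, 78.0], [529.0, 144.0, 75.0], [531.0, 172.0, 66.0], [534.0, 142.0, 60.0]]
((504.3895263671875, -125.56069946289062), (37.683406829833984, 325.36492919921875), 4.177967071533203) [[474.0, 35.0], [497.0, -289.0], [535.0, -286.0], [511.0, 38.0]]
```

View pics/c3.png

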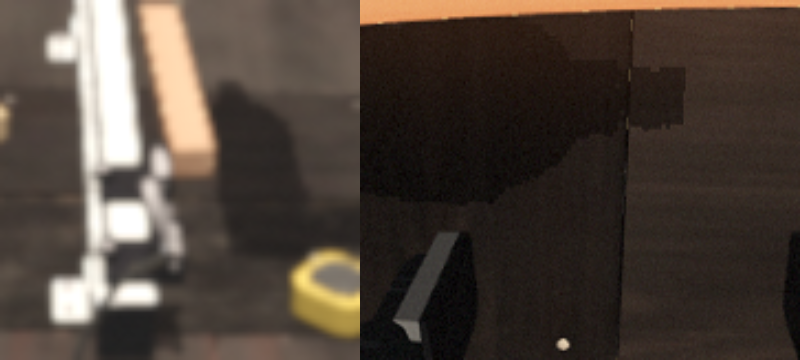

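The blade hangs straight down now (front at x≈515 from z 75 to 14). Descend and push the bar to the fence.

Request:
{"op": "send_rows", "data": {"targets": [{"gripper": -1, "x": 0, "y": -1.2, "z": 3.8, "ax": 0, "ay": 0, "az": 0}, {"gripper": -1, "x": 0, "y": 0, "z": 3.8, "ax": 0, "ay": 0, "az": 0}, {"gripper": -1, "x": 0, "y": 0, "z": 3.8, "ax": 0, "ay": 0, "az": 0}, {"gripper": -1, "x": 0, "y": 0, "z": 3.3, "ax": 0, "ay": 0, "az": 0}, {"gripper": -1, "x": 0, "y": 0, "z": 0, "ax": 0, "ay": 0, "az": -0.3}]}}

```text
clock: 6.12
position: [444.2, -126.9, -5.0]
ee_rot: [1.0, 0.028, -0.006, -0.0]
contact_force: [-1.1, -0.0, -0.8]
gripper_width: 85.2
grasp_force: 0.0
```

Request:
{"op": "send_rows", "data": {"targets": [{"gripper": -1, "x": 1, "y": 0, "z": 0, "ax": 0, "ay": 0, "az": 0}, {"gripper": -1, "x": 0.8, "y": 0, "z": 0, "ax": 0, "ay": 0, "az": 0}, {"gripper": -1, "x": 0.6, "y": 0, "z": 0, "ax": 0, "ay": 0, "az": 0}, {"gripper": -1, "x": 0.5, "y": 0, "z": 0, "ax": 0, "ay": 0, "az": 0}, {"gripper": -1, "x": 0.5, "y": 0, "z": 0, "ax": 0, "ay": 0, "az": 0}]}}

```text
clock: 6.53
position: [482.8, -126.5, 2.0]
ee_rot: [1.0, 0.027, 0.001, -0.0]
contact_force: [-2.7, -0.2, 1.8]
gripper_width: 85.4
grasp_force: 1.1
```

Request:
{"op": "send_rows", "data": {"targets": [{"gripper": -1, "x": 0.4, "y": 0, "z": 0.2, "ax": 0, "ay": 0, "az": 0}, {"gripper": -1, "x": 0.4, "y": 0, "z": 0, "ax": 0, "ay": 0, "az": 0}, {"gripper": -1, "x": 0.4, "y": 0, "z": 0, "ax": 0, "ay": 0, "az": 0}, {"gripper": -1, "x": 0.3, "y": 0, "z": 0, "ax": 0, "ay": 0, "az": 0}, {"gripper": -1, "x": 0.2, "y": 0, "z": 0, "ax": 0, "ay": 0, "az": 0.2}]}}

```text
clock: 6.95
position: [499.1, -125.7, -1.7]
ee_rot: [1.0, 0.025, 0.0, 0.0]
contact_force: [-2.8, -1.3, 2.1]
gripper_width: 85.1
grasp_force: 1.1
```

Request:
{"op": "send_rows", "data": {"targets": [{"gripper": -1, "x": 0.2, "y": 0, "z": 0, "ax": 0, "ay": 0, "az": 0}, {"gripper": -1, "x": 0.2, "y": 0, "z": 0, "ax": 0, "ay": 0, "az": 0}, {"gripper": -1, "x": 0.1, "y": 0, "z": 0, "ax": 0, "ay": 0, "az": 0}, {"gripper": -1, "x": 0.1, "y": 0, "z": 0, "ax": 0, "ay": 0, "az": 0}, {"gripper": -1, "x": 0, "y": 0, "z": 0, "ax": 0, "ay": 0, "az": 0}]}}

```text
clock: 7.37
position: [503.1, -125.5, -2.0]
ee_rot: [1.0, 0.025, -0.002, -0.0]
contact_force: [-4.7, 0.5, 2.7]
gripper_width: 85.5
grasp_force: 2.4
```

Request:
{"op": "send_rows", "data": {"targets": [{"gripper": -1, "x": 0.15, "y": 0, "z": 0, "ax": 0, "ay": 0, "az": 0}, {"gripper": -1, "x": 0.15, "y": 0, "z": 0, "ax": 0, "ay": 0, "az": 0}, {"gripper": -1, "x": 0, "y": 0, "z": 0, "ax": 0, "ay": 0, "az": 0}]}}

```text
clock: 7.62
position: [503.1, -125.6, -2.4]
ee_rot: [1.0, 0.024, -0.005, -0.0]
contact_force: [-9.5, 0.8, 5.9]
gripper_width: 85.2
grasp_force: 4.8
```

Request:
{"op": "send_rows", "data": {"targets": [{"gripper": -1, "x": -1.5, "y": 0, "z": 0, "ax": 0, "ay": 0, "az": 0}, {"gripper": -1, "x": -1.8, "y": 0, "z": -1, "ax": 0, "ay": 0, "az": 0}, {"gripper": 1, "x": 0, "y": 0, "z": -4, "ax": 0, "ay": 0, "az": 0}, {"gripper": 1, "x": 0, "y": 3, "z": -2.5, "ax": 0, "ay": 0, "az": 0}, {"gripper": 1, "x": 0, "y": 4, "z": 0, "ax": 0, "ay": 0, "az": 0}]}}

```text
clock: 8.03
position: [484.0, -196.6, 79.5]
ee_rot: [1.0, 0.029, 0.007, 0.002]
contact_force: [0.9, -0.1, 0.4]
gripper_width: 51.9
grasp_force: 0.0
```

Request:
{"op": "send_rows", "data": {"targets": [{"gripper": 1, "x": 1, "y": 3.8, "z": 0, "ax": 0, "ay": 0, "az": 0}, {"gripper": 1, "x": 1, "y": 3.8, "z": 0, "ax": 0, "ay": 0, "az": 0}, {"gripper": 1, "x": 1, "y": 3.8, "z": 0, "ax": 0, "ay": 0, "az": 0}, {"gripper": 1, "x": 1, "y": 3, "z": 0, "ax": 0, "ay": 0, "az": 0}, {"gripper": 1, "x": 2, "y": 0, "z": 0, "ax": 0, "ay": 0, "az": -0.2}]}}

```text
clock: 8.45
position: [546.0, -343.3, 73.4]
ee_rot: [1.0, 0.024, 0.002, 0.001]
contact_force: [-0.0, -0.1, -0.7]
gripper_width: 0.1
grasp_force: 0.0
```

```bash
python3 - <<'E'
from h import *
print(arm.read_state()['position'],arm.read_state()['ee_rot'])
t,d=save('top','t4.png'); s,ds=save('side','s4.png'); w,_=save('wrist','w4.png')
for n,P in (('top',cloud('top',d)),('side',cloud('side',ds))):
    P=P.reshape(-1,3); m=(abs(P[:,2]-30)<6)&(P[:,0]>480)&(P[:,0]<560)&(P[:,1]>-320)&(P[:,1]<100)&(P[:,0]<548-.05*P[:,1])
    Q=P[m]; r=cv2.minAreaRect(Q[:,:2].astype(np.float32)); print(n,r,cv2.boxPoints(r).round().tolist())
E
```

```text
[ 546.03881687 -343.33344187   73.35319065] [0.99970565 0.02418601 0.00156444 0.00110128]
top ((534.0526733398438, -112.4232177734375), (38.215370178222656, 346.38323974609375), 2.6847944259643555) [[507.0, 60.0], [523.0, -286.0], [561.0, -285.0], [545.0, 61.0]]
side ((532.9901123046875, -125.0924072265625), (35.487369537353516, 332.5755615234375), 2.88801646232605) [[507.0, 40.0], [524.0, -292.0], [559.0, -290.0], [542.0, 42.0]]
```

View pics/w4.png

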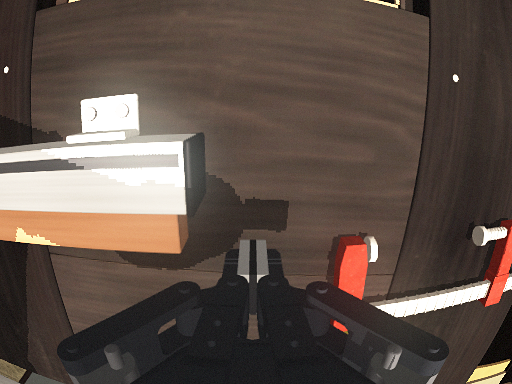

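Bar is flush with the fence; its right end is at (188,230), finger at (253,245), clear of the clamp at (350,265). Descend and push left.

Request:
{"op": "send_rows", "data": {"targets": [{"gripper": 1, "x": -0.3, "y": 0, "z": 3.3, "ax": 0, "ay": 0, "az": -0.2}, {"gripper": 1, "x": 0, "y": 0, "z": 3.2, "ax": 0, "ay": 0, "az": 0}, {"gripper": 1, "x": 0, "y": -1, "z": 0, "ax": 0, "ay": 0, "az": 0}, {"gripper": 1, "x": 0, "y": -1, "z": 0, "ax": 0, "ay": 0, "az": 0}, {"gripper": 1, "x": 0, "y": -0.8, "z": 0, "ax": 0, "ay": 0, "az": 0}]}}

```text
clock: 9.02
position: [541.8, -308.7, 9.6]
ee_rot: [1.0, 0.03, 0.001, 0.001]
contact_force: [-0.3, -0.4, 0.6]
gripper_width: 0.1
grasp_force: 0.0
```

Request:
{"op": "send_rows", "data": {"targets": [{"gripper": 1, "x": 0, "y": -0.6, "z": 0, "ax": 0, "ay": 0, "az": 0}, {"gripper": 1, "x": 0, "y": -0.6, "z": 0, "ax": 0, "ay": 0, "az": 0}, {"gripper": 1, "x": 0, "y": -0.6, "z": 0, "ax": 0, "ay": 0, "az": 0}, {"gripper": 1, "x": 0, "y": -0.6, "z": 0, "ax": 0, "ay": 0, "az": 0}, {"gripper": 1, "x": 0, "y": -0.6, "z": 0, "ax": 0, "ay": 0, "az": 0}]}}

```text
clock: 9.43
position: [540.0, -279.7, 9.5]
ee_rot: [1.0, 0.029, 0.001, 0.0]
contact_force: [0.2, -2.8, 1.2]
gripper_width: 0.2
grasp_force: 1.1
```

Request:
{"op": "send_rows", "data": {"targets": [{"gripper": 1, "x": 0, "y": -0.6, "z": 0, "ax": 0, "ay": 0, "az": 0}, {"gripper": 1, "x": 0, "y": -0.6, "z": 0, "ax": 0, "ay": 0, "az": 0}, {"gripper": 1, "x": 0, "y": -0.6, "z": 0, "ax": 0, "ay": 0, "az": 0}, {"gripper": 1, "x": 0, "y": -0.6, "z": 0, "ax": 0, "ay": 0, "az": 0}, {"gripper": 1, "x": 0, "y": -0.5, "z": 0, "ax": 0, "ay": 0, "az": 0}]}}

```text
clock: 9.85
position: [537.4, -250.3, 8.2]
ee_rot: [1.0, 0.029, -0.0, -0.0]
contact_force: [-0.1, -2.4, 1.4]
gripper_width: 0.1
grasp_force: 1.1
```

Request:
{"op": "send_rows", "data": {"targets": [{"gripper": 1, "x": 0.05, "y": -0.5, "z": 0, "ax": 0, "ay": 0, "az": 0}, {"gripper": 1, "x": 0.05, "y": -0.5, "z": 0, "ax": 0, "ay": 0, "az": 0}, {"gripper": 1, "x": 0, "y": -0.4, "z": 0, "ax": 0, "ay": 0, "az": 0}, {"gripper": 1, "x": 0, "y": -0.3, "z": 0, "ax": 0, "ay": 0, "az": 0}, {"gripper": 1, "x": 0, "y": -0.2, "z": 0, "ax": 0, "ay": 0, "az": 0}]}}

```text
clock: 10.27
position: [537.4, -231.5, 8.3]
ee_rot: [1.0, 0.029, -0.0, -0.0]
contact_force: [0.1, -2.5, 1.3]
gripper_width: 0.0
grasp_force: 1.0
```

```bash
python3 - <<'E'
from h import *
print(arm.read_state()['position'],arm.read_state()['contact_force'])
t,d=save('top','t5.png'); s,ds=save('side','s5.png')
for n,P in (('top',cloud('top',d)),('side',cloud('side',ds))):
    P=P.reshape(-1,3); m=(abs(P[:,2]-30)<5)&(P[:,0]>480)&(P[:,0]<560)&(P[:,1]>-320)&(P[:,1]<140)&(P[:,0]<545-.05*P[:,1])
    Q=P[m]; r=cv2.minAreaRect(Q[:,:2].astype(np.float32)); print(n,r,cv2.boxPoints(r).round().tolist())
cv2.imwrite('pics/c5.png',np.hstack([cv2.resize(s[180:260,240:320],(400,400)),cv2.resize(t[180:230,200:250],(400,400))])[:,:,::-1])
E
```

```text
[ 537.40026024 -231.45398536    8.2751683 ] [ 0.10186001 -2.45708767  1.31547766]
top ((528.8274536132812, -51.651702880859375), (37.07004928588867, 326.7281188964844), 2.9525487422943115) [[502.0, 111.0], [519.0, -216.0], [556.0, -214.0], [539.0, 112.0]]
side ((528.6416015625, -55.77052307128906), (36.99522399902344, 344.790771484375), 3.1003293991088867) [[501.0, 115.0], [519.0, -229.0], [556.0, -227.0], [538.0, 117.0]]
```

View pics/c5.png

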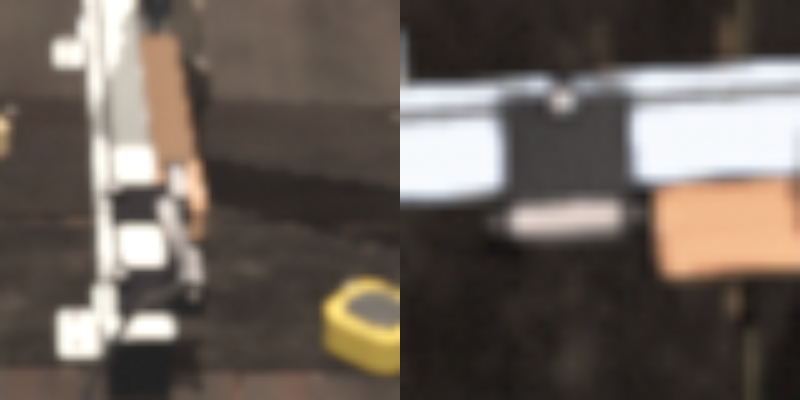

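The bar's left end (655,230) is still about 12–14 mm short of the blade (622,220); I continue slowly.

Request:
{"op": "send_rows", "data": {"targets": [{"gripper": 1, "x": 0, "y": -0.3, "z": 0, "ax": 0, "ay": 0, "az": 0}, {"gripper": 1, "x": 0, "y": -0.3, "z": 0, "ax": 0, "ay": 0, "az": 0}, {"gripper": 1, "x": 0, "y": -0.2, "z": 0, "ax": 0, "ay": 0, "az": 0}, {"gripper": 1, "x": 0, "y": -0.2, "z": 0, "ax": 0, "ay": 0, "az": 0}, {"gripper": 1, "x": 0, "y": 0, "z": 0, "ax": 0, "ay": 0, "az": 0}]}}

```text
clock: 10.78
position: [536.6, -221.4, 8.1]
ee_rot: [1.0, 0.029, -0.0, -0.0]
contact_force: [0.7, 0.7, -0.3]
gripper_width: -0.6
grasp_force: 0.0
```

Request:
{"op": "send_rows", "data": {"targets": [{"gripper": 1, "x": 0, "y": -0.15, "z": 0, "ax": 0, "ay": 0, "az": 0}, {"gripper": 1, "x": 0, "y": -0.15, "z": 0, "ax": 0, "ay": 0, "az": 0}, {"gripper": 1, "x": 0, "y": 0, "z": 0, "ax": 0, "ay": 0, "az": 0}]}}

```text
clock: 11.03
position: [536.6, -218.6, 8.3]
ee_rot: [1.0, 0.029, -0.0, -0.0]
contact_force: [0.9, 0.4, 1.0]
gripper_width: -0.0
grasp_force: 0.0
```

```bash
python3 - <<'E'
from h import *
print(arm.read_state()['position'],arm.read_state()['contact_force'])
t,d=save('top','t6.png'); s,ds=save('side','s6.png'); w,_=save('wrist','w6.png')
for n,P in (('top',cloud('top',d)),('side',cloud('side',ds))):
    P=P.reshape(-1,3); m=(abs(P[:,2]-30)<5)&(P[:,0]>480)&(P[:,0]<560)&(P[:,1]>-320)&(P[:,1]<140)&(P[:,0]<545-.05*P[:,1])
    Q=P[m]; r=cv2.minAreaRect(Q[:,:2].astype(np.float32)); print(n,r,cv2.boxPoints(r).round().tolist())
cv2.imwrite('pics/c6.png',np.hstack([cv2.resize(t[180:230,200:250],(300,300)),cv2.resize(w,(490,368))[:300]])[:,:,::-1])
E
```

```text
[ 536.63620516 -218.61665212    8.26087607] [0.93652286 0.38707205 0.97871666]
top ((527.9154052734375, -32.91624450683594), (37.61555480957031, 344.0821838378906), 2.9795331954956055) [[500.0, 138.0], [518.0, -206.0], [556.0, -204.0], [538.0, 140.0]]
side ((528.2483520507812, -42.73565673828125), (37.20964050292969, 341.97979736328125), 3.098707437515259) [[500.0, 127.0], [519.0, -214.0], [556.0, -212.0], [538.0, 129.0]]
```

View pics/c6.png

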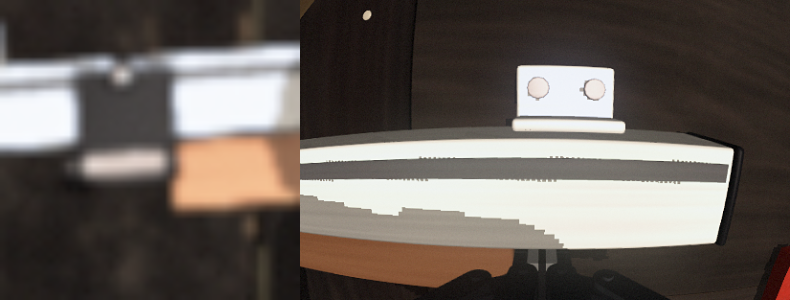

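Bar end (170,170) is within a few millimetres of the blade (165,165). Push in small steps until the force rises.

Request:
{"op": "send_rows", "data": {"targets": [{"gripper": 1, "x": 0, "y": -0.15, "z": 0, "ax": 0, "ay": 0, "az": 0}, {"gripper": 1, "x": 0, "y": -0.15, "z": 0, "ax": 0, "ay": 0, "az": 0}, {"gripper": 1, "x": 0, "y": 0, "z": 0, "ax": 0, "ay": 0, "az": 0}]}}

```text
clock: 11.43
position: [537.4, -217.7, 8.9]
ee_rot: [1.0, 0.029, 0.001, 0.001]
contact_force: [0.3, -8.9, -1.2]
gripper_width: -0.0
grasp_force: 4.6
```

Request:
{"op": "send_rows", "data": {"targets": [{"gripper": 1, "x": 0, "y": -0.1, "z": 0, "ax": 0, "ay": 0, "az": 0}, {"gripper": 1, "x": 0, "y": -0.1, "z": 0, "ax": 0, "ay": 0, "az": 0}, {"gripper": 1, "x": 0, "y": 0, "z": 0, "ax": 0, "ay": 0, "az": 0}]}}

```text
clock: 11.68
position: [537.7, -217.4, 9.3]
ee_rot: [1.0, 0.029, 0.002, 0.002]
contact_force: [1.0, -15.9, -1.6]
gripper_width: -0.3
grasp_force: 8.1
```

Stalled at 16 N: butted against the blade. Retract, then a last gentle press to the fence at mid-bar.

Request:
{"op": "send_rows", "data": {"targets": [{"gripper": 1, "x": 0, "y": 1, "z": 0, "ax": 0, "ay": 0, "az": 0}, {"gripper": 1, "x": 0, "y": 1.5, "z": 0, "ax": 0, "ay": 0, "az": 0}, {"gripper": 1, "x": -1, "y": 0, "z": -3.8, "ax": 0, "ay": 0, "az": 0.5}, {"gripper": 1, "x": -2, "y": 0, "z": -3.2, "ax": 0, "ay": 0, "az": 0}, {"gripper": 1, "x": -3.5, "y": 0, "z": 0, "ax": 0, "ay": 0, "az": 0}]}}

```text
clock: 12.1
position: [479.3, -243.8, 83.5]
ee_rot: [1.0, 0.026, 0.006, 0.002]
contact_force: [1.5, -0.9, 1.0]
gripper_width: 0.2
grasp_force: 0.0
```

Request:
{"op": "send_rows", "data": {"targets": [{"gripper": -1, "x": -0.5, "y": -4, "z": 0, "ax": 0, "ay": 0, "az": 0}, {"gripper": -1, "x": 0, "y": -4, "z": 0, "ax": 0, "ay": 0, "az": 0}, {"gripper": -1, "x": 0, "y": -4, "z": 0, "ax": 0, "ay": 0, "az": 0}, {"gripper": -1, "x": 0, "y": -4, "z": 0, "ax": 0, "ay": 0, "az": 0}, {"gripper": -1, "x": 0, "y": -4, "z": 0, "ax": 0, "ay": 0, "az": 0}]}}

```text
clock: 12.52
position: [457.8, -41.0, 78.6]
ee_rot: [1.0, 0.024, 0.0, -0.0]
contact_force: [0.9, -0.7, -0.3]
gripper_width: 60.2
grasp_force: 0.0
```

Request:
{"op": "send_rows", "data": {"targets": [{"gripper": -1, "x": 0, "y": 0, "z": 3, "ax": 0, "ay": 0, "az": 0}, {"gripper": -1, "x": 0, "y": 0, "z": 3, "ax": 0, "ay": 0, "az": 0}, {"gripper": -1, "x": 0, "y": 0, "z": 1.5, "ax": 0, "ay": 0, "az": 0}, {"gripper": -1, "x": 0, "y": 0, "z": 0, "ax": 0, "ay": 0, "az": 0}, {"gripper": -1, "x": 0, "y": 0, "z": 0, "ax": 0, "ay": 0, "az": 0}]}}

```text
clock: 12.93
position: [457.9, -42.6, 3.0]
ee_rot: [1.0, 0.025, -0.001, 0.0]
contact_force: [-0.0, -0.7, 1.3]
gripper_width: 85.6
grasp_force: 0.0
```

Contact is expected near x ≈ 499.

Request:
{"op": "send_rows", "data": {"targets": [{"gripper": -1, "x": 1.2, "y": 0, "z": 0, "ax": 0, "ay": 0, "az": 0}, {"gripper": -1, "x": 1, "y": 0, "z": 0, "ax": 0, "ay": 0, "az": 0}, {"gripper": -1, "x": 0.8, "y": 0, "z": 0, "ax": 0, "ay": 0, "az": 0}, {"gripper": -1, "x": 0.5, "y": 0, "z": 0, "ax": 0, "ay": 0, "az": 0}, {"gripper": -1, "x": 0.3, "y": 0, "z": 0, "ax": 0, "ay": 0, "az": 0}]}}

```text
clock: 13.35
position: [497.4, -40.7, 4.0]
ee_rot: [1.0, 0.024, 0.001, -0.0]
contact_force: [-2.8, -0.0, 1.3]
gripper_width: 85.4
grasp_force: 1.0
```

Request:
{"op": "send_rows", "data": {"targets": [{"gripper": -1, "x": 0.2, "y": 0, "z": 0, "ax": 0, "ay": 0, "az": 0}, {"gripper": -1, "x": 0.2, "y": 0, "z": 0, "ax": 0, "ay": 0, "az": 0}, {"gripper": -1, "x": 0.1, "y": 0, "z": 0, "ax": 0, "ay": 0, "az": 0}, {"gripper": -1, "x": 0, "y": 0, "z": 0, "ax": 0, "ay": 0, "az": 0}]}}

```text
clock: 13.68
position: [499.1, -40.9, 3.0]
ee_rot: [1.0, 0.024, -0.002, 0.0]
contact_force: [-4.7, 0.8, 3.6]
gripper_width: 85.0
grasp_force: 2.5
```

Request:
{"op": "send_rows", "data": {"targets": [{"gripper": -1, "x": 0.15, "y": 0, "z": 0, "ax": 0, "ay": 0, "az": 0}, {"gripper": -1, "x": 0.15, "y": 0, "z": 0, "ax": 0, "ay": 0, "az": 0}, {"gripper": -1, "x": 0, "y": 0, "z": 0, "ax": 0, "ay": 0, "az": 0}]}}

```text
clock: 13.93
position: [499.0, -41.2, 2.5]
ee_rot: [1.0, 0.024, -0.005, 0.001]
contact_force: [-10.3, 1.1, 6.4]
gripper_width: 85.4
grasp_force: 5.1
```

Request:
{"op": "send_rows", "data": {"targets": [{"gripper": -1, "x": -0.8, "y": 0, "z": 0, "ax": 0, "ay": 0, "az": 0}, {"gripper": -1, "x": -2, "y": 0, "z": 0, "ax": 0, "ay": 0, "az": 0}, {"gripper": -1, "x": -3, "y": 0, "z": -1, "ax": 0, "ay": 0, "az": 0}, {"gripper": -1, "x": -3, "y": 0, "z": -2, "ax": 0, "ay": 0, "az": 0}, {"gripper": -1, "x": -2, "y": 0, "z": -3, "ax": 0, "ay": 0, "az": 0}]}}

```text
clock: 14.35
position: [392.6, -46.2, 61.9]
ee_rot: [1.0, 0.024, -0.003, 0.0]
contact_force: [0.4, 0.4, -0.4]
gripper_width: 85.5
grasp_force: 0.0
```

```bash
python3 - <<'E'
from h import *
t,d=save('top','t7.png'); s,ds=save('side','s7.png'); w,_=save('wrist','w7.png')
for n,P in (('top',cloud('top',d)),('side',cloud('side',ds))):
    P=P.reshape(-1,3); m=(abs(P[:,2]-30)<5)&(P[:,0]>480)&(P[:,0]<560)&(P[:,1]>-320)&(P[:,1]<140)&(P[:,0]<545-.05*P[:,1])
    Q=P[m]; r=cv2.minAreaRect(Q[:,:2].astype(np.float32)); print(n,r,cv2.boxPoints(r).round().tolist())
    for y in range(-200,120,40):
        q=P[(abs(P[:,1]-y)<20)&(abs(P[:,2]-30)<5)&(P[:,0]>480)&(P[:,0]<560)]; print(y,q[:,0].min().round(1) if len(q) else None)
cv2.imwrite('pics/c7.png',np.vstack([cv2.resize(t[180:230,200:325],(700,280)),cv2.copyMakeBorder(cv2.resize(w[90:290],(700,274)),0,0,0,0,0)])[:,:,::-1])
E
```

```text
top ((529.003173828125, -32.63916015625), (35.557395935058594, 342.92083740234375), 2.78181791305542) [[503.0, 138.0], [520.0, -205.0], [555.0, -203.0], [538.0, 139.0]]
-200 518.6
-160 518.6
-120 516.2
-80 513.7
-40 511.3
0 509.0
40 509.0
80 506.7
side ((528.6257934570312, -32.36360168457031), (35.05432891845703, 320.26776123046875), 2.9497599601745605) [[503.0, 127.0], [519.0, -193.0], [554.0, -191.0], [538.0, 128.0]]
-200 519.6
-160 520.1
-120 516.2
-80 513.1
-40 513.2
0 510.0
40 507.6
80 504.9
```

View pics/c7.png

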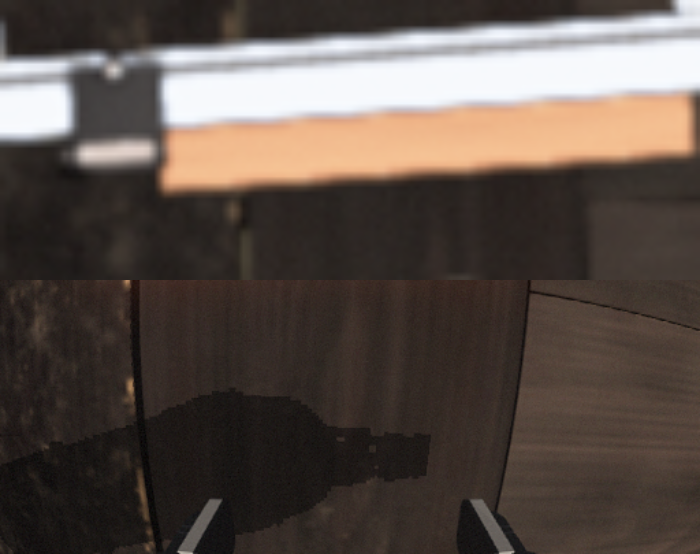

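The top view shows the bar flush along the fence, with its left end (160,160) against the blade (155,152). Handing in.

```bash
python3 -c "
from bench import arm
print(arm.job_done())"
```

```text
the job is handed in; nothing more can be done
None
```

The job is handed in: the square blade hangs fully down, the round stop was never touched, and the bar lies flush against the fence with its left end against the square blade; the final camera views agree, but no verdict came back.

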